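Set and lock the raking lamp over a core box

ROBOT

A 6-joint arm with a two-finger parallel gripper is mounted at the origin on the work surface. World frame = base frame: x ahead of the robot, y to its left, z up, the work surface at z = 0. Lengths are in m, angles in rad, forces in N, time in s.
With the tool pointing down it reaches from about 0.425 to 0.95 m from the base axis. Payload 3.5 kg.
Tool frame: the origin (TCP) lies at the very end of the fingers, on their centre line; the grasp point (between the pads) lies behind it (ctrl.grasp_offset is the z of the grasp point in the tool frame, in m); z points along the fingers, x is the direction in which the jaws open and shut, and the axes are right-handed (so a half turn about z gives the same grasp; the last joint's range is limited). The gripper opens to 85 mm and grips with 20 to 120 N. Pads are 22 mm wide; open, the fingers measure 114 mm over their backs; the gripper's body (76 mm by 85 mm) begins 54 mm behind the grasp point. The pads swing forward as they close: fully open they stand 13 mm farther back than shut.
Start: joints at [1.034, 0.286, 1.577, -0, 1.279, -0.15], TCP at [0.255, 0.625, 0.231] pointing down, gripper open.
Joint ranges: [-2.77, 2.77], [-0.9, 2.22], [0.21, 2.48], [-1.53, 4.67], [0.24, 2.81], [-2.84, 2.84]. Speed limits (rad/s): [2.79, 2.79, 3.14, 3.14, 3.14, 3.14].

INTERFACE

Orientations are given as a unit quaternion [x, y, z, w].
In Python, from plant import ctrl gives the robot as it stands.
- The arm moves only by the shell command python3 -m jog 'ROWS' [FORCE]. ROWS is JSON, a list of rows, each an object with "grip": the closure, from 0 (fully open) to 1 (shut); "xyz": the shift along the tool's x, y, z in m, a list of three; "dr": the turn, a rotation vector about the tool's x, y, z in rad, a list of three. A call has 1 to 12 rows; each row is the pose to reach, as a shift and turn from the pose commanded when the call began, along the tool's axes at that moment; what a row does not reach only later rows make up. A row lasts 1/12 s, in which the tool goes at most 41.7 mm and 7.16 degrees, less where a joint would pass 70% of its speed; a pose out of reach is approached as far as the arm can. A call with a gripper value outside its range is refused whole. The fingers move at their own pace and stop on an object; FORCE is the grip in N (left out, the last holds). Time passes only in rows, so rows that repeat a pose let the fingers close. It gives the time, the measured TCP pose, the force and the opening at its end, in the units of the state.
- ctrl.get_state(): the state, without advancing time (a new reading comes with each control period).
- ctrl.read_camera(name): name is "side" or "top" or "wrist"; returns the picture (480x640x3 uint8, red, green, blue); there is no depth.
- ctrl.get_calibration(name): a dict with "mtx" (3x3 intrinsics, pixels), "k1" (the pictures are not rectified: a ray, as slopes to the right and down, at radius r is drawn at 1 + k1 r^2 times it, then the intrinsics apply), "R" (3x3) and "t" (3): a world point X has camera coordinates R X + t; the wrist camera has in their place "hand_eye" (4x4, takes a point from camera to tool coordinates, whose origin is the TCP and whose axes are the tool frame's). Camera axes: x right, y down, z forward; pixel columns grow to the right and rows downward; lengths in m; the calibration is good to about 2 mm. A picture is of the moment at which its call begins: read the wrist's pose just before it. get_calibration takes no time and is no camera call.
- ctrl.sign_off(): hands the job in, once; it reports no verdict.
The state is a dict: "time": time; "qpos": joint angles; "dq": joint speeds; "joint_efforts": joint torques, N m; "eef_pos": TCP position; "tcp_rot": TCP orientation; "contact_force": force on the tool from outside, world axes, zero at the start; "wrist_torque": the same for the moment, N m; "opening": opening from 0.0 (shut) to 1.0 (fully open).
Only numpy, scipy, OpenCV 4.12 (cv2) and the standard library are available. Lean on these libraries where they do the work, as an engineer would, in place of code of your own. Each camera call takes 0.05 s, during which the arm holds its last target.

TASK

Get the raking lamp ready to photograph the core box: on its power unit press the round power key and then the full-output key (the square key farthest from the round one), one at a time. Then, with the cam lever still open, slide the lamp leg along its rail until its pointer stands on the band of tape; keeping it there, squeeze the lever fully closed against the leg between the fingers, and finish still holding leg and lever squeezed together on the mark. Leave the other square key and everything else on the bench alone.

Things in the scene. Friction and masses are not known exactly. Their poses are not given: they have to be found in the camera images.
- rail: dark metal lamp rail fixed on the bench across the near end of the core box: base plate 100 x 380 x 8 mm with a steel guide bar 30 mm wide, up to 22 mm high, along its middle, and a printed scale on the flange nearer the robot. Origin at the centre of its underside, on the bench; its y axis runs along the rail in the direction in which the leg has to travel, x across it away from the robot, z up.
- leg: upright aluminium lamp leg on the sliding carriage: a plate 40 mm (x) by 14 mm thick (y), its top 113 mm above the bench. Origin on the rail's centre line at bench height under the middle of the plate; axes as the rail's. It slides only along the rail, at most 142 mm either way from the rail's middle, with 2.5 N drag while the lever is open, and starts 80 to 130 mm on the -y side of the middle.
- leg_grip (a point): middle of the leg's plate, 85 mm above the bench, a good height to squeeze leg and lever; the leg's -y face, 7 mm from it, is bare from 45 mm above the bench up. The lamp bar, 36 mm wide, runs back over the core box from 18 to 375 mm on the +x side of this point, its top 112 mm above the bench.
- pointer (a point): tip of the small steel pointer on the robot side of the leg's carriage, just above the scale flange; it is level with the middle of the leg along the rail (same y in the rail's frame)
- mark_line (a point): middle of the band of tape, 10 mm wide along the rail, stuck over the scale flange on the robot side: the length mark. It lies up to 20 mm on the -y or up to 110 mm on the +y side of the rail's middle.
- lever (a joint): cam lever on the leg's +y side, hinged at its foot 36 mm above the bench, axis across the rail. In rad: 0 closed (upright, flat on the leg), growing as its end swings away to +y; 0.36 to 0.45 at the start, stop at 0.47. It stays where left; its end takes 5 N to move, more than the carriage's drag, so pushing it alone shoves the carriage; below 0.17 the cam grips the rail (16 N closed).
- lever_tip (a point): middle of the lever's outer (+y) face near its free end, 72 mm from the hinge, 3 mm below the lever's end. In y 19 mm from the leg's middle when closed (leg and lever are then 26 mm thick together), 44 to 51 mm when open (55 to 60 mm together). The lever is 26 mm wide (x) here.
- unit: lamp power unit, a dark steel box 140 x 90 x 45 mm fixed on the bench left or right of the rail. Origin under its centre, x along its long side, away from the robot. On top three grey spring keys in a row along x, 42 mm apart: round power key (22 mm across) at x = -42 mm, square keys (16 mm) at x = 0 (low output, leave alone) and x = +42 mm (full output).
- key_power_top (a point): centre of the top of the round power key, 55 mm above the bench
- key_full_top (a point): centre of the top of the full-output key, 55 mm above the bench
- key_power (a joint): travel of the round power key: 0 up, 0.005 m fully down; a spring returns it; fully down takes 5 N
- key_full (a joint): travel of the full-output key, same values
- key_low (a joint): travel of the middle square key, same values; leave it alone
- sampletray: foil tray 174 x 125 x 36 mm with rock samples, 0.6 kg, on the other side of the rail from the power unit; leave alone. Origin under its centre.
- taperoll: roll of tape, 92 mm across and 48 mm high, lying flat; leave alone. Origin under its centre.
- spraybottle: white bottle 68 mm across and 200 mm high; leave alone. Origin under its centre.
- halfcore: half core, flat side down, 130 x 56 x 30 mm; leave alone. Origin under its centre.
- hammer: hammer 280 mm long lying on the bench; leave alone. Origin under it.
- marker: thick marker pen 130 x 16 x 16 mm lying on the bench; leave alone. Origin under it.
- tapemeasure: tape measure, 65 x 65 x 35 mm; leave alone. Origin under its centre.
- corebox_edge (a point): middle of the top of the near end wall of the grey core box behind the rail, 55 mm above the bench; the box is fixed, 360 mm wide and 620 mm long away from the robot, full of core that stands up to 68 mm above the bench
Not all that is in view belongs to the job. Leave any brown look-alike of the unit alone.

How it is judged:
By the outcome, as a careful person would: the job done as asked, in the order asked, and still so for the second after the job is handed in, while the arm keeps its last pose, push and grip.
It also fails if it takes over 64 s, if anything falls off the work surface, if the arm or the gripper's body presses on something with over 40 N, if the wrist force passes 120 N, or if a joint passes its speed limit or range.

## Working session

There is one attempt and no reset: what is moved stays moved. The work goes in short steps, Python scripts to look and compute and a shell command to move; the robot and the scene stay as the last step left them, time stands still between calls to the robot, and variables do not carry over. Pictures are saved under pics/ and viewed, and the job is handed in when it is done.

```bash
ls; mkdir -p pics; cat > h.py <<'E'
import numpy as np, cv2
from plant import ctrl
from scipy.spatial.transform import Rotation as Rn
def snap(name,fn):
    s=ctrl.get_state(); im=ctrl.read_camera(name); cv2.imwrite('pics/'+fn+'.png',im[:,:,::-1]); return s,im
def cam(name,s=None):
    c=ctrl.get_calibration(name); K=np.array(c['mtx'])
    if 'hand_eye' in c:
        H=np.array(c['hand_eye']); Rt=Rn.from_quat(s['tcp_rot']).as_matrix()
        Rw=Rt@H[:3,:3]; C=Rt@H[:3,3]+np.array(s['eef_pos'])
    else:
        R=np.array(c['R']); Rw=R.T; C=-R.T@np.array(c['t'])
    return K,c['k1'],Rw,C
def ray(name,uv,s=None):
    K,k1,Rw,C=cam(name,s)
    d=np.array([(uv[0]-K[0,2])/K[0,0],(uv[1]-K[1,2])/K[1,1]]); x=d.copy()
    for _ in range(30): x=d/(1+k1*(x@x))
    return C,Rw@np.array([x[0],x[1],1.])
def onz(name,uv,z,s=None):
    C,d=ray(name,uv,s); return C+d*(z-C[2])/d[2]
def proj(name,X,s=None):
    K,k1,Rw,C=cam(name,s); p=Rw.T@(np.array(X)-C); x=p[:2]/p[2]; x=x*(1+k1*(x@x))
    return K[0,0]*x[0]+K[0,2],K[1,1]*x[1]+K[1,2]
E
python3 - <<'E'
from h import *
for n in ['side','top','wrist']: snap(n,n+'0'); 
for n in ['side','top']: K,k,R,C=cam(n); print(n,K[0,0],k,C,R[:,2])
s=ctrl.get_state(); print(s, ctrl.grasp_offset)
E
```

```text
pics
side 494.1570222867114 0.008167138699210284 [ 0.08504136 -0.77074823  0.6049971 ] [ 0.38854793  0.76516274 -0.51337753]
top 574.4747516148266 0.007281614507547452 [0.30762196 0.01741768 1.53994994] [ 0.13535239 -0.02211739 -0.99055063]
{'time': 0.15, 'qpos': array([ 1.03398037e+00,  2.86992338e-01,  1.57784525e+00, -3.32839152e-05,
        1.27858824e+00, -1.49987372e-01]), 'dq': array([-0.00058565, -0.00273798, -0.00391126, -0.00017508, -0.00010973,
       -0.00171579]), 'joint_efforts': array([ 9.98139731e-04, -4.06604505e+01, -2.93140304e+01, -1.26543164e-04,
        3.98661869e-03,  2.34896066e-05]), 'eef_pos': array([0.25435391, 0.6246918 , 0.23024236]), 'tcp_rot': array([ 8.29832263e-01,  5.58012164e-01, -8.21688590e-04,  4.06466942e-04]), 'contact_force': array([-0.82438769, -0.63011734,  0.17386628]), 'wrist_torque': array([0.02872158, 0.01274648, 0.0229808 ]), 'opening': 0.9997695757672193} -0.0187
```

View pics/top0.png

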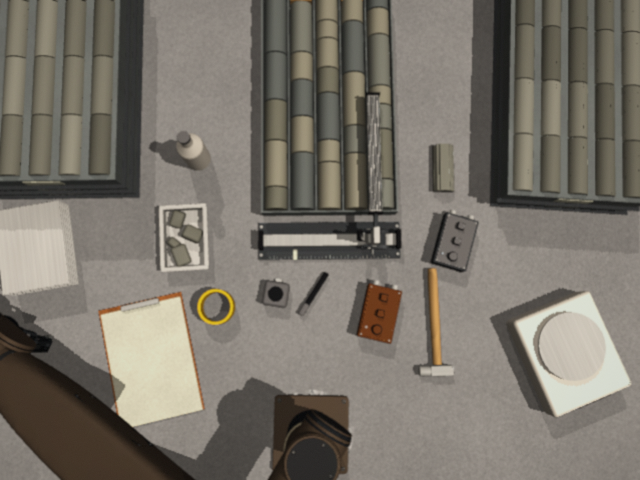

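View pics/side0.png

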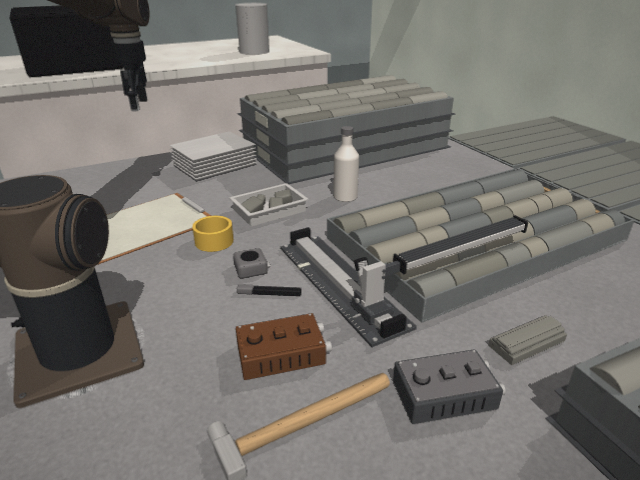

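View pics/wrist0.png

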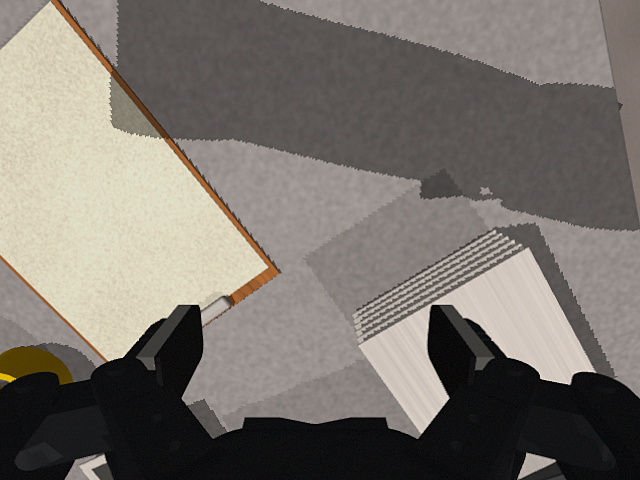

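Top view: the candidates for the unit are the dark steel box at (455,240) and its brown look-alike at (380,310). The tape is a white spot at (295,254), and the leg is at about (376,237). I choose the dark one and check it in a close crop.

```bash
python3 - <<'E'
import cv2
a=cv2.imread('pics/top0.png')[195:345,245:485]; cv2.imwrite('pics/c1.png',cv2.resize(a,(800,500),interpolation=cv2.INTER_CUBIC))
a=cv2.imread('pics/side0.png')[220:430,270:520]; cv2.imwrite('pics/c2.png',cv2.resize(a,(714,600),interpolation=cv2.INTER_CUBIC))
E
```

```text
(no output)
```

View pics/c1.png

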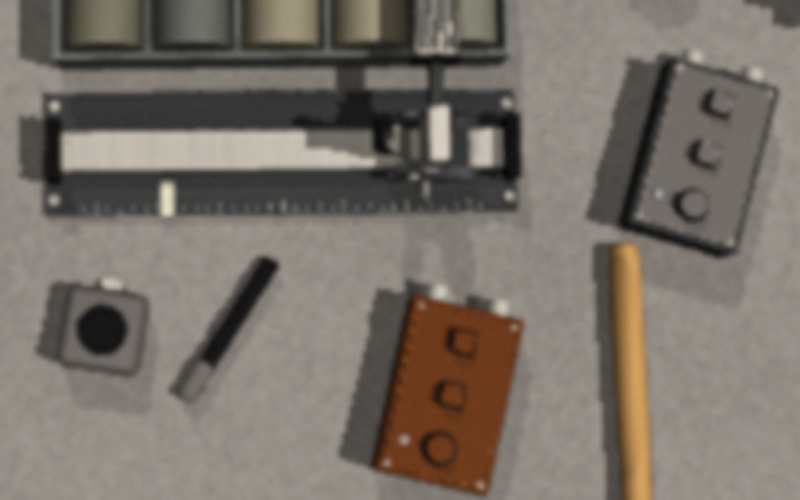

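View pics/c2.png

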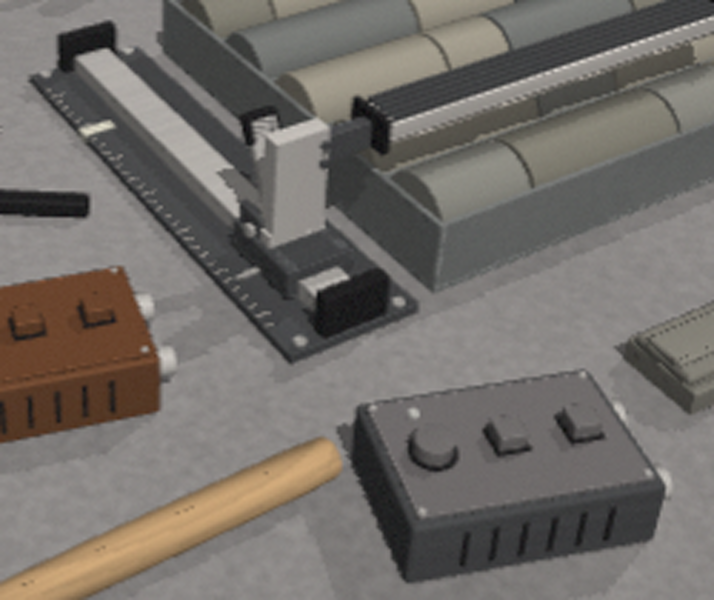

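The dark unit is confirmed. In the top view its round key is at (452,256), the low key at (457,241) and the full-output key at (460,226). The tape is at (295,254).

```bash
python3 - <<'E'
from h import *
def tri(a,b):
    C1,d1=ray('top',a); C2,d2=ray('side',b)
    t=np.linalg.lstsq(np.c_[d1,-d2],C2-C1,rcond=None)[0]
    p,q=C1+d1*t[0],C2+d2*t[1]; return (p+q)/2, np.linalg.norm(p-q)
for n,a,b in [('pow',(452,256.3),(421.6,373.5)),('low',(456.8,241),(447,370)),('full',(460.4,225.8),(473,364))]:
    print(n,onz('top',a,.055),onz('side',b,.055),tri(a,b))
crop=lambda u,v:(245+u/3.3333,195+v/3.3333)
cs=lambda u,v:(270+u/2.857,220+v/2.857)
print('tape',onz('top',crop(167,198),.009), onz('side',cs(97,129),.009))
print('pointer',onz('top',crop(427,188),.012), onz('side',cs(248,273),.012))
for c in [(54,105),(507,103),(507,196),(54,205)]: print('screw',onz('top',crop(*c),.009))
print('legtop',onz('top',crop(439,132),.113))
for c in [(680,68),(772,90),(728,243),(637,222)]: print('unit',onz('top',crop(*c),.045))
s=ctrl.get_state(); print(Rn.from_quat(s['tcp_rot']).as_matrix().round(3))
H=np.array(ctrl.get_calibration('wrist')['hand_eye']); print(H.round(3))
E
```

```text
pow [ 0.46027513 -0.35863743  0.055     ] [ 0.4606498  -0.36121987  0.055     ] (array([ 0.46115641, -0.35954786,  0.05310999]), np.float64(0.0015852565092519587))
low [ 0.50082892 -0.37169833  0.055     ] [ 0.49904612 -0.37301848  0.055     ] (array([ 0.50071954, -0.37191883,  0.05329494]), np.float64(0.000777835425988134))
full [ 0.54135144 -0.38167941  0.055     ] [ 0.54247622 -0.38136715  0.055     ] (array([ 0.54154514, -0.38172011,  0.05567883]), np.float64(0.0007200878244191411))
tape [0.46040143 0.05159119 0.009     ] [0.45915303 0.04944008 0.009     ]
pointer [ 0.47298712 -0.15708689  0.012     ] [ 0.4717892  -0.15494173  0.012     ]
screw [0.5336044  0.14461282 0.009     ]
screw [ 0.54414068 -0.22190515  0.009     ]
screw [ 0.46833092 -0.22210088  0.009     ]
screw [0.45269599 0.14181612 0.009     ]
legtop [ 0.50470926 -0.15427002  0.113     ]
unit [ 0.57010302 -0.35430973  0.045     ]
unit [ 0.55416663 -0.42768142  0.045     ]
unit [ 0.43145239 -0.39088755  0.045     ]
unit [ 0.44637364 -0.31911582  0.045     ]
[[ 0.377  0.926 -0.001]
 [ 0.926 -0.377 -0.002]
 [-0.002 -0.    -1.   ]]
[[ 1.     0.001 -0.     0.001]
 [-0.001  0.961  0.276 -0.069]
 [ 0.    -0.276  0.961 -0.143]
 [ 0.     0.     0.     1.   ]]
```

```bash
cat >> h.py <<'E'
YAW=0.036+np.pi/2
def go(p,yaw=YAW):
    s=ctrl.get_state(); R=Rn.from_quat(s['tcp_rot']); z=np.array(p)-s['eef_pos']
    T=Rn.from_matrix(np.array([[np.cos(yaw),np.sin(yaw),0],[np.sin(yaw),-np.cos(yaw),0],[0,0,-1.]]))
    print('xyz',R.inv().apply(z).round(4),'dr',(R.inv()*T).as_rotvec().round(4),'at',s['eef_pos'].round(4),'t',round(s['time'],2),'F',s['contact_force'].round(1),'op',round(s['opening'],3))
E
python3 -c "
from h import *
go((.5,.15,.3)); print(cam('top')[3])"
```

```text
xyz [-0.3471  0.4066 -0.0692] dr [-0.0006  0.0017 -0.4228] at [0.2544 0.6247 0.2302] t 0.15 F [-0.8 -0.6  0.2] op 1.0
[0.30762196 0.01741768 1.53994994]
```

```bash
python3 -m jog '[{"grip":1,"xyz":[-0.347,0.407,-0.069],"dr":[0,0.002,-0.423]},{"grip":1,"xyz":[-0.347,0.407,-0.069],"dr":[0,0.002,-0.423]},{"grip":1,"xyz":[-0.347,0.407,-0.069],"dr":[0,0.002,-0.423]},{"grip":1,"xyz":[-0.347,0.407,-0.069],"dr":[0,0.002,-0.423]},{"grip":1,"xyz":[-0.347,0.407,-0.069],"dr":[0,0.002,-0.423]},{"grip":1,"xyz":[-0.347,0.407,-0.069],"dr":[0,0.002,-0.423]},{"grip":1,"xyz":[-0.347,0.407,-0.069],"dr":[0,0.002,-0.423]},{"grip":1,"xyz":[-0.347,0.407,-0.069],"dr":[0,0.002,-0.423]},{"grip":1,"xyz":[-0.347,0.407,-0.069],"dr":[0,0.002,-0.423]},{"grip":1,"xyz":[-0.347,0.407,-0.069],"dr":[0,0.002,-0.423]},{"grip":1,"xyz":[-0.347,0.407,-0.069],"dr":[0,0.002,-0.423]},{"grip":1,"xyz":[-0.347,0.407,-0.069],"dr":[0,0.002,-0.423]}]'
python3 -c "
from h import *
go((.46,-.36,.2))"
```

```text
time: 1.15
eef_pos: [0.4825, 0.1839, 0.2953]
tcp_rot: [0.694, 0.72, 0.001, -0.001]
contact_force: [0.4, -0.2, 0.6]
opening: 0.002
xyz [-0.5429 -0.0422  0.0942] dr [ 0.0004 -0.0021  0.0002] at [0.4825 0.1839 0.2953] t 1.15 F [ 0.4 -0.2  0.6] op 0.002
```

```bash
python3 -m jog '[{"grip":1,"xyz":[-0.54,-0.042,0.06],"dr":[0,0,0]},{"grip":1,"xyz":[-0.54,-0.042,0.06],"dr":[0,0,0]},{"grip":1,"xyz":[-0.54,-0.042,0.06],"dr":[0,0,0]},{"grip":1,"xyz":[-0.54,-0.042,0.06],"dr":[0,0,0]},{"grip":1,"xyz":[-0.54,-0.042,0.06],"dr":[0,0,0]},{"grip":1,"xyz":[-0.54,-0.042,0.06],"dr":[0,0,0]},{"grip":1,"xyz":[-0.54,-0.042,0.06],"dr":[0,0,0]},{"grip":1,"xyz":[-0.54,-0.042,0.06],"dr":[0,0,0]},{"grip":1,"xyz":[-0.54,-0.042,0.06],"dr":[0,0,0]},{"grip":1,"xyz":[-0.54,-0.042,0.06],"dr":[0,0,0]},{"grip":1,"xyz":[-0.54,-0.042,0.06],"dr":[0,0,0]},{"grip":1,"xyz":[-0.54,-0.042,0.06],"dr":[0,0,0]}]'
python3 -m jog '[{"grip":1,"xyz":[-0.03,0,0],"dr":[0,0,0]},{"grip":1,"xyz":[-0.03,0,0],"dr":[0,0,0]},{"grip":1,"xyz":[-0.03,0,0],"dr":[0,0,0]}]'
python3 -c "
from h import *
s,im=snap('wrist','w1')
for p in [(.4605,-.3595,.055),(.542,-.3815,.055),(.501,-.372,.055)]: print(proj('wrist',p,s))
go((.4605,-.3595,.075))"
```

```text
time: 2.15
eef_pos: [0.4609, -0.3126, 0.2387]
tcp_rot: [0.694, 0.72, 0.001, -0.001]
contact_force: [0.8, -0.5, 1.1]
opening: -0.0
time: 2.4
eef_pos: [0.4621, -0.3418, 0.2383]
tcp_rot: [0.695, 0.719, 0.001, -0.001]
contact_force: [0.5, 0.4, -0.6]
opening: 0.0
(np.float64(293.53862982430786), np.float64(213.94328386434762))
(np.float64(268.249232389918), np.float64(299.14456767912486))
(np.float64(278.8274265690718), np.float64(257.5983135742077))
xyz [-0.0194 -0.0025  0.1634] dr [-0.0003 -0.0034 -0.0009] at [ 0.4624 -0.3406  0.2384] t 2.45 F [-0.5 -0.3  0.1] op 0.003
```

View pics/w1.png

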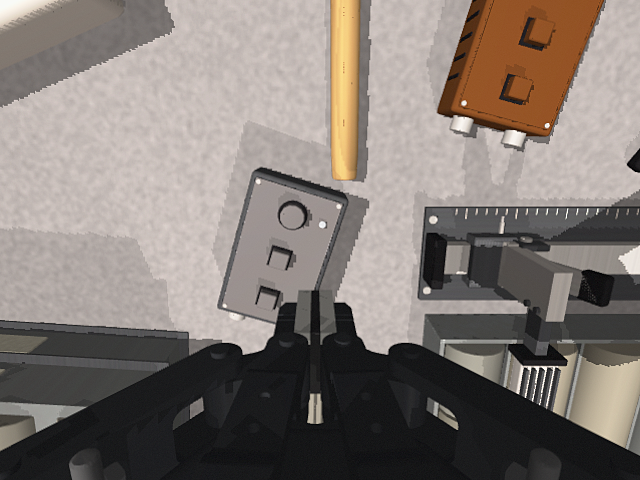

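The power key is at (293,214), the low key at (280,257) and the full-output key at (268,298). All three agree with the reprojections to within 1 px, so I press the power key.

```bash
python3 -m jog '[{"grip":1,"xyz":[-0.019,-0.0025,0.03],"dr":[0,0,0]},{"grip":1,"xyz":[-0.019,-0.0025,0.07],"dr":[0,0,0]},{"grip":1,"xyz":[-0.019,-0.0025,0.11],"dr":[0,0,0]},{"grip":1,"xyz":[-0.019,-0.0025,0.15],"dr":[0,0,0]},{"grip":1,"xyz":[-0.019,-0.0025,0.17],"dr":[0,0,0]},{"grip":1,"xyz":[-0.019,-0.0025,0.17],"dr":[0,0,0]},{"grip":1,"xyz":[-0.019,-0.0025,0.17],"dr":[0,0,0]}]'
python3 -c "
from h import *
go((.4605,-.3595,.05))"
```

```text
time: 3.03
eef_pos: [0.4609, -0.3574, 0.0683]
tcp_rot: [0.694, 0.72, 0.001, -0.002]
contact_force: [0.5, -0.5, 1.2]
opening: 0.0
xyz [-0.0022 -0.0004  0.0183] dr [-0.0012 -0.0041  0.002 ] at [ 0.4609 -0.3574  0.0683] t 3.03 F [ 0.5 -0.5  1.2] op 0.0
```

```bash
python3 -m jog '[{"grip":1,"xyz":[-0.002,0,0.008],"dr":[0,0,0]},{"grip":1,"xyz":[-0.002,0,0.014],"dr":[0,0,0]},{"grip":1,"xyz":[-0.002,0,0.018],"dr":[0,0,0]},{"grip":1,"xyz":[-0.002,0,0.02],"dr":[0,0,0]},{"grip":1,"xyz":[-0.002,0,0.02],"dr":[0,0,0]},{"grip":1,"xyz":[-0.002,0,0.02],"dr":[0,0,0]}]'
```

```text
time: 3.53
eef_pos: [0.4624, -0.3624, 0.0508]
tcp_rot: [0.694, 0.72, 0.001, 0.001]
contact_force: [1.7, -0.3, 3.6]
opening: 0.001
```

```bash
python3 -m jog '[{"grip":1,"xyz":[0,0,0.002],"dr":[0,0,0]},{"grip":1,"xyz":[0,0,0.004],"dr":[0,0,0]},{"grip":1,"xyz":[0,0,0.004],"dr":[0,0,0]},{"grip":1,"xyz":[0,0,0.004],"dr":[0,0,0]}]'; python3 -c "
from h import *
snap('wrist','w2');go((.4605,-.3595,.075))"
```

```text
time: 3.87
eef_pos: [0.4625, -0.3625, 0.0503]
tcp_rot: [0.694, 0.72, 0.001, 0.0]
contact_force: [-3.9, 5.2, 22.5]
opening: 0.0
xyz [ 0.0031 -0.0018 -0.0247] dr [ 0.0018 -0.0003  0.0005] at [ 0.4625 -0.3625  0.0503] t 3.92 F [-4.1  5.6 21.8] op 0.002
```

View pics/w2.png

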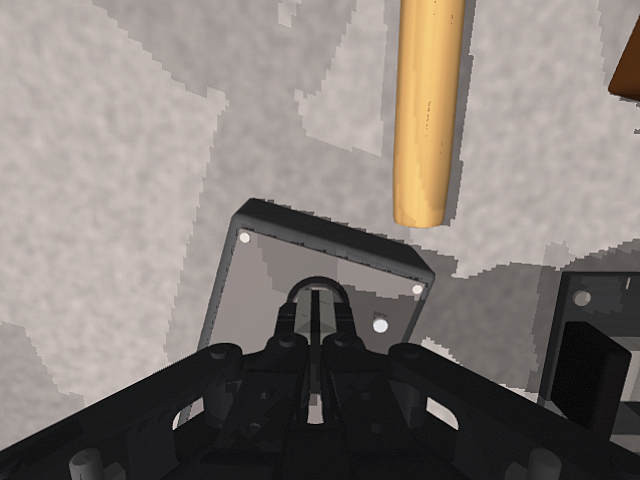

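The round key at (318,290) is fully down, bottomed with 22 N. I lift, move over the full-output key and check.

```bash
python3 -m jog '[{"grip":1,"xyz":[0,0,-0.02],"dr":[0,0,0]},{"grip":1,"xyz":[0,0,-0.035],"dr":[0,0,0]},{"grip":1,"xyz":[0,0,-0.035],"dr":[0,0,0]},{"grip":1,"xyz":[-0.01,0.04,-0.035],"dr":[0,0,0]},{"grip":1,"xyz":[-0.0205,0.079,-0.035],"dr":[0,0,0]},{"grip":1,"xyz":[-0.0205,0.079,-0.035],"dr":[0,0,0]},{"grip":1,"xyz":[-0.0205,0.079,-0.035],"dr":[0,0,0]}]'
python3 -c "
from h import *
s,_=snap('wrist','w3');go((.542,-.3815,.05)); print(proj('wrist',(.542,-.3815,.055),s),proj('wrist',(.4605,-.3595,.055),s))"
```

```text
time: 4.5
eef_pos: [0.5411, -0.3785, 0.0777]
tcp_rot: [0.694, 0.72, 0.001, -0.002]
contact_force: [-1.2, 0.1, -1.0]
opening: -0.002
xyz [-0.0035  0.0019  0.0278] dr [-0.0025 -0.0044  0.001 ] at [ 0.54   -0.3782  0.0778] t 4.55 F [-0.5  0.4 -0.2] op 0.0
(np.float64(307.1317565266729), np.float64(289.19839422481664)) (np.float64(367.1946072858338), np.float64(106.97927142225697))
```

View pics/w3.png

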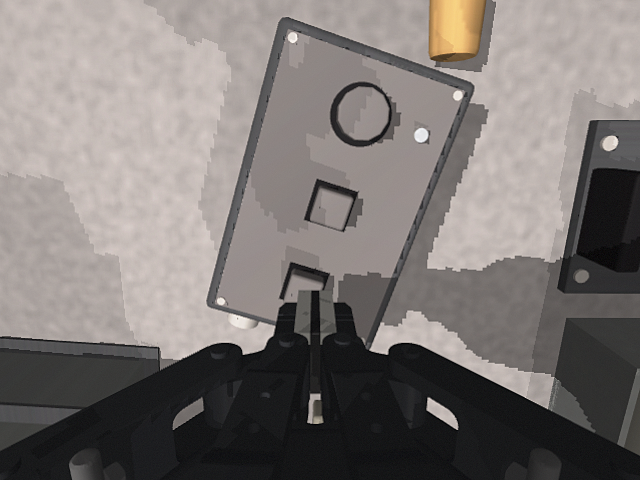

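The full-output key is at about (303,283) under the tip, and the low key is clear at (331,206). Now I press it.

```bash
python3 -m jog '[{"grip":1,"xyz":[-0.004,0.001,0.008],"dr":[0,0,0]},{"grip":1,"xyz":[-0.004,0.001,0.016],"dr":[0,0,0]},{"grip":1,"xyz":[-0.004,0.001,0.022],"dr":[0,0,0]},{"grip":1,"xyz":[-0.004,0.001,0.027],"dr":[0,0,0]},{"grip":1,"xyz":[-0.004,0.001,0.031],"dr":[0,0,0]},{"grip":1,"xyz":[-0.004,0.001,0.033],"dr":[0,0,0]},{"grip":1,"xyz":[-0.004,0.001,0.033],"dr":[0,0,0]},{"grip":1,"xyz":[-0.004,0.001,0.033],"dr":[0,0,0]}]'; python3 -c "
from h import *
snap('wrist','w4');go((.542,-.3815,.05))"
```

```text
time: 5.22
eef_pos: [0.5406, -0.3826, 0.0504]
tcp_rot: [0.694, 0.72, 0.0, -0.003]
contact_force: [-8.4, 4.8, 15.9]
opening: -0.001
xyz [0.0011 0.0014 0.0004] dr [-0.0038 -0.0041  0.0008] at [ 0.5406 -0.3826  0.0504] t 5.27 F [-9.2  5.6 15.9] op -0.001
```

View pics/w4.png

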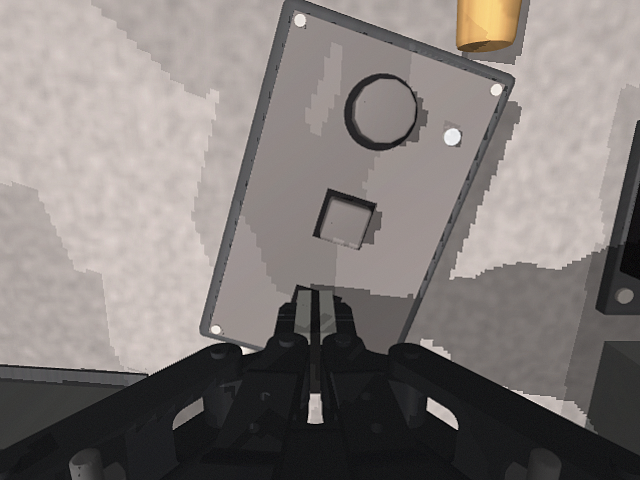

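The full-output key bottomed at 0.0504 m with 16 N, and the power and low keys are up. I lift, open the gripper and go to look at the leg.

```bash
python3 -m jog '[{"grip":1,"xyz":[0,0,-0.02],"dr":[0,0,0]},{"grip":1,"xyz":[0,0,-0.06],"dr":[0,0,0]},{"grip":1,"xyz":[0,0,-0.1],"dr":[0,0,0]},{"grip":1,"xyz":[0,0,-0.14],"dr":[0,0,0]},{"grip":0,"xyz":[0,0,-0.18],"dr":[0,0,0]},{"grip":0,"xyz":[0.04,-0.01,-0.2],"dr":[0,0,0]},{"grip":0,"xyz":[0.08,-0.02,-0.2],"dr":[0,0,0]},{"grip":0,"xyz":[0.12,-0.03,-0.2],"dr":[0,0,0]},{"grip":0,"xyz":[0.16,-0.04,-0.2],"dr":[0,0,0]},{"grip":0,"xyz":[0.2,-0.05,-0.2],"dr":[0,0,0]},{"grip":0,"xyz":[0.24,-0.05,-0.2],"dr":[0,0,0]},{"grip":0,"xyz":[0.28,-0.05,-0.2],"dr":[0,0,0]}]'
python3 -m jog '[{"grip":0,"xyz":[0.025,0,0],"dr":[0,0,0]},{"grip":0,"xyz":[0.025,0,0],"dr":[0,0,0]},{"grip":0,"xyz":[0.025,0,0],"dr":[0,0,0]},{"grip":0,"xyz":[0.025,0,0],"dr":[0,0,0]}]'
python3 -c "
from h import *
snap('wrist','w5');go((.5,-.13,.2))"
```

```text
time: 6.27
eef_pos: [0.4804, -0.1034, 0.2472]
tcp_rot: [0.695, 0.719, 0.001, -0.0]
contact_force: [1.7, 0.4, -0.5]
opening: 0.999
time: 6.6
eef_pos: [0.4808, -0.0807, 0.2475]
tcp_rot: [0.694, 0.72, 0.001, -0.0]
contact_force: [-0.4, -0.4, 0.5]
opening: 1.0
xyz [-0.0496  0.0174  0.0474] dr [ 0.0004 -0.0016 -0.0007] at [ 0.4808 -0.0811  0.2475] t 6.65 F [ 0.  -0.4  0.2] op 1.003
```

View pics/w5.png

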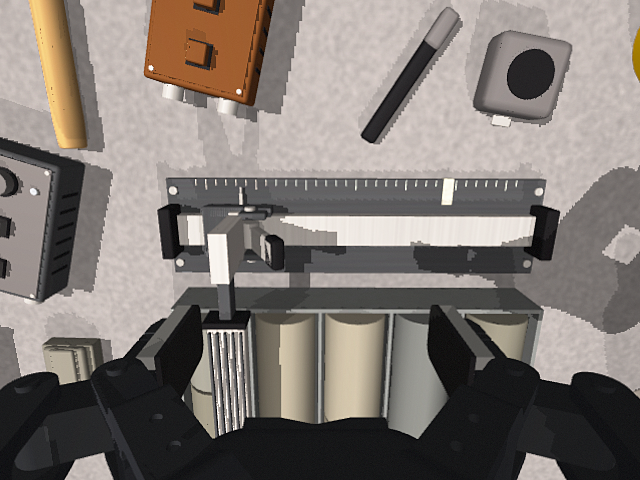

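```bash
python3 - <<'E'
from h import *
import cv2
a=cv2.imread('pics/w5.png')
c=a[160:300,150:350]; cv2.imwrite('pics/c3.png',cv2.resize(c,(800,560),interpolation=cv2.INTER_NEAREST))
s=ctrl.get_state()
g=a.min(axis=2); m=np.zeros_like(g); m[180:206,430:470]=(g[180:206,430:470]>200)*255
n,l,st,ce=cv2.connectedComponentsWithStats(m); i=1+st[1:,4].argmax(); print(st[i],ce[i])
t=onz('wrist',ce[i],.009,s); print('tape',t)
for px in [(172,190),(540,190),(541,266),(179,263)]: print(px,onz('wrist',px,.009,s))
E
```

```text
[442 180  12  25 243] [447.3909465  191.61316872]
tape [0.46260125 0.05205177 0.009     ]
(172, 190) [ 0.47092079 -0.22391046  0.009     ]
(540, 190) [0.45773554 0.14434376 0.009     ]
(541, 266) [0.5377349  0.16147022 0.009     ]
(179, 263) [ 0.54812979 -0.22174526  0.009     ]
```

View pics/c3.png

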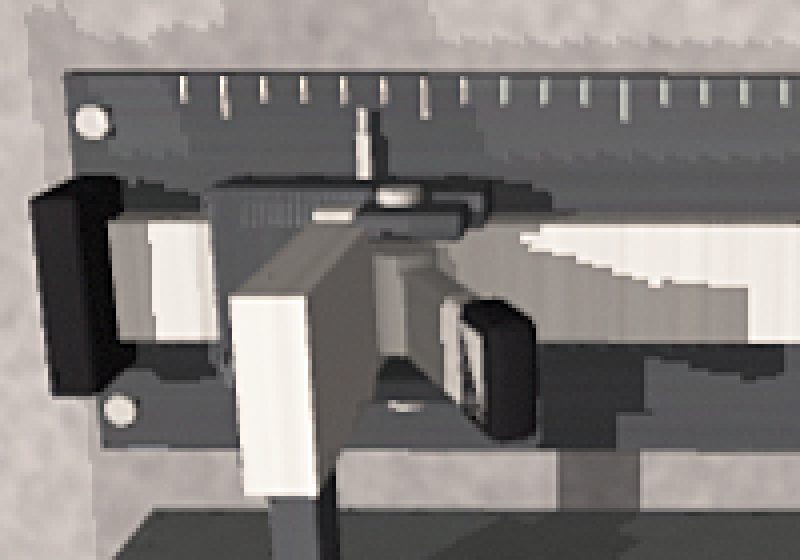

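```bash
python3 - <<'E'
from h import *
s=ctrl.get_state()
q=lambda u,v:(150+u/4,160+v/4)
yv=np.array([-.0358,.9994,0]);xv=np.array([.9994,.0358,0])
def sh(n,p): print(n,p.round(4),'along',round(p@yv,4),'across',round(p@xv,4))
sh('tape',onz('wrist',(447.6,191.6),.009,s))
sh('ptr tip',onz('wrist',q(363,112),.012,s))
sh('ptr base',onz('wrist',q(364,176),.012,s))
for c in [(231,295),(310,295),(320,495),(245,497),(276.5,395)]: sh('leg',onz('wrist',q(*c),.113,s))
for c in [(537,325),(537,430)]: sh('lever',onz('wrist',q(*c),.103,s))
for c in [(163,190),(548,190)]: sh('rail?',onz('wrist',c,.008,s))
E
```

```text
tape [0.4626 0.0523 0.009 ] along 0.0357 across 0.4642
ptr tip [ 0.466  -0.1546  0.012 ] along -0.1711 across 0.4602
ptr base [ 0.482  -0.1546  0.012 ] along -0.1718 across 0.4762
leg [ 0.4868 -0.1609  0.113 ] along -0.1783 across 0.4808
leg [ 0.4863 -0.1461  0.113 ] along -0.1634 across 0.4807
leg [ 0.5267 -0.1452  0.113 ] along -0.164 across 0.5212
leg [ 0.5276 -0.1599  0.113 ] along -0.1787 across 0.5216
leg [ 0.5063 -0.153   0.113 ] along -0.1711 across 0.5006
lever [ 0.4935 -0.1041  0.103 ] along -0.1217 across 0.4894
lever [ 0.5153 -0.1037  0.103 ] along -0.1221 across 0.5113
rail? [ 0.4714 -0.2333  0.008 ] along -0.25 across 0.4628
rail? [0.4576 0.1529 0.008 ] along 0.1365 across 0.4628
```

Pointer and leg middle agree at -0.171 m along the rail. The lever's outer face is 49 mm from the leg middle, within the given range, and the tape is at +0.0357 m, so the travel is 207 mm. Next I straddle the leg and lever.

```bash
python3 -c "
from h import *
go((.5026,-.1326,.2))"
python3 -m jog '[{"grip":0,"xyz":[-0.035,0.015,0.0],"dr":[0,0,0]},{"grip":0,"xyz":[-0.052,0.02,0.02],"dr":[0,0,0]},{"grip":0,"xyz":[-0.052,0.02,0.05],"dr":[0,0,0]},{"grip":0,"xyz":[-0.052,0.02,0.05],"dr":[0,0,0]},{"grip":0,"xyz":[-0.052,0.02,0.05],"dr":[0,0,0]}]'
python3 -c "
from h import *
snap('wrist','w6');snap('side','s6');go((.5026,-.1326,.066))"
```

```text
xyz [-0.0523  0.0199  0.0474] dr [ 0.0004 -0.0016 -0.0007] at [ 0.4808 -0.0811  0.2475] t 6.65 F [ 0.  -0.4  0.2] op 1.003
time: 7.07
eef_pos: [0.5013, -0.1321, 0.1954]
tcp_rot: [0.695, 0.719, -0.0, -0.003]
contact_force: [-0.3, 0.3, 0.2]
opening: 1.0
xyz [-0.0007 -0.0007  0.1326] dr [ 0.0015 -0.0014 -0.0006] at [ 0.5031 -0.1321  0.1986] t 7.17 F [-0.9 -0.7  0.5] op 1.001
```

View pics/w6.png

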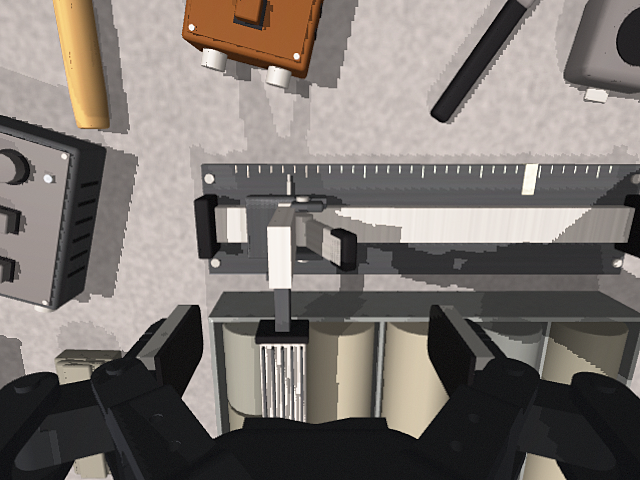

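The leg is at u≈268-295, the lever cap reaches u≈356 and the pads are at 203 and 428. So the leg and lever are centred between the jaws, and I descend.

```bash
python3 -m jog '[{"grip":0,"xyz":[-0.001,0,0.03],"dr":[0,0,0]},{"grip":0,"xyz":[-0.001,0,0.06],"dr":[0,0,0]},{"grip":0,"xyz":[-0.001,0,0.09],"dr":[0,0,0]},{"grip":0,"xyz":[-0.001,0,0.115],"dr":[0,0,0]},{"grip":0,"xyz":[-0.001,0,0.132],"dr":[0,0,0]},{"grip":0,"xyz":[-0.001,0,0.132],"dr":[0,0,0]},{"grip":0,"xyz":[-0.001,0,0.132],"dr":[0,0,0]}]'
python3 -c "
from h import *
snap('wrist','w7');snap('side','s7');go((.5026,-.1326,.066))
import cv2
a=cv2.imread('pics/s7.png')[200:360,280:480]; cv2.imwrite('pics/c7.png',cv2.resize(a,(750,600)))"
```

```text
time: 7.75
eef_pos: [0.5034, -0.1322, 0.0665]
tcp_rot: [0.694, 0.72, 0.001, -0.0]
contact_force: [-0.2, -0.8, 0.5]
opening: 1.003
xyz [ 0.0004 -0.0021  0.0021] dr [0.0046 0.0002 0.0005] at [ 0.5047 -0.1329  0.0681] t 7.85 F [ 1.2 -0.6  0.1] op 0.996
```

View pics/w7.png

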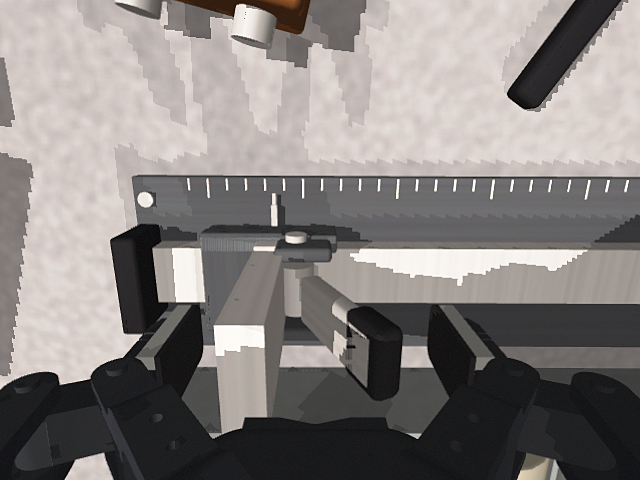

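View pics/c7.png

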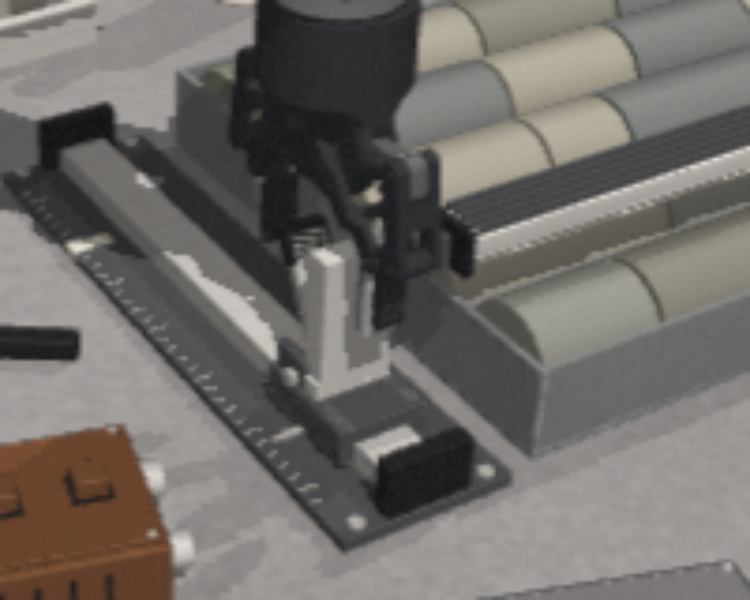

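```bash
python3 -m jog '[{"grip":0,"xyz":[0.008,-0.001,0],"dr":[0,0,0]},{"grip":0,"xyz":[0.014,-0.001,0],"dr":[0,0,0]},{"grip":0,"xyz":[0.022,-0.001,0],"dr":[0,0,0]},{"grip":0,"xyz":[0.032,-0.001,0],"dr":[0,0,0]},{"grip":0,"xyz":[0.045,-0.001,0],"dr":[0,0,0]},{"grip":0,"xyz":[0.058,-0.001,0],"dr":[0,0,0]},{"grip":0,"xyz":[0.071,-0.001,0],"dr":[0,0,0]},{"grip":0,"xyz":[0.084,-0.001,0],"dr":[0,0,0]},{"grip":0,"xyz":[0.095,-0.001,0],"dr":[0,0,0]},{"grip":0,"xyz":[0.104,-0.001,0],"dr":[0,0,0]},{"grip":0,"xyz":[0.11,-0.001,0],"dr":[0,0,0]},{"grip":0,"xyz":[0.11,-0.001,0],"dr":[0,0,0]}]'
python3 -c "
from h import *
snap('wrist','w8');go((.5026,-.1326,.066))"
```

```text
time: 8.85
eef_pos: [0.4966, -0.0203, 0.0649]
tcp_rot: [0.694, 0.72, 0.001, -0.002]
contact_force: [-0.0, 0.7, -0.5]
opening: 0.999
xyz [-0.1119  0.002  -0.0017] dr [-0.0027 -0.004   0.0008] at [ 0.4965 -0.0208  0.0648] t 8.9 F [-0.6 -0.5  0.6] op 0.999
```

View pics/w8.png

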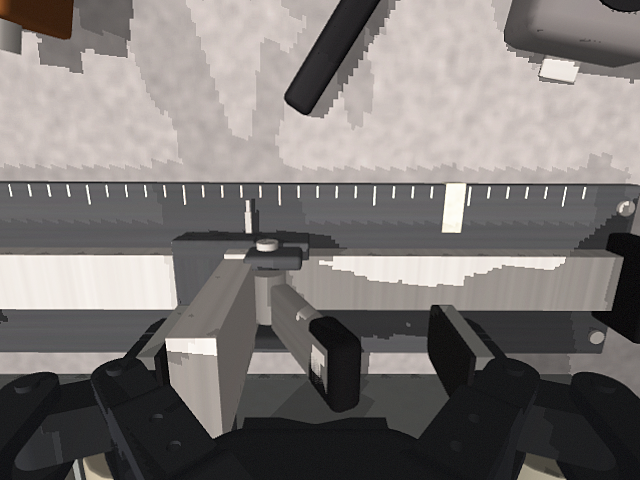

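The push works: the pointer is at (249,215), the tape is at (454,208) and the lever is still open. I compute what remains.

```bash
cat >> h.py <<'E'
yv=np.array([-.0358,.9994,0]);xv=np.array([.9994,.0358,0])
def gap(s,p,t):
    a=onz('wrist',p,.012,s);b=onz('wrist',t,.009,s); print('ptr',round(a@yv,4),round(a@xv,4),'tape',round(b@yv,4),round(b@xv,4),'gap',round((b-a)@yv,4),'tcp along',round(np.array(s['eef_pos'])@yv,4))
E
python3 -c "
from h import *
gap(ctrl.get_state(),(249,204),(454,208))"
```

```text
ptr -0.0722 0.4612 tape 0.0357 0.4637 gap 0.1079 tcp along -0.0386
```

```bash
python3 -m jog '[{"grip":0,"xyz":[0.006,0.002,0],"dr":[0,0,0]},{"grip":0,"xyz":[0.014,0.003,-0.001],"dr":[0,0,0]},{"grip":0,"xyz":[0.024,0.003,-0.001],"dr":[0,0,0]},{"grip":0,"xyz":[0.036,0.003,-0.001],"dr":[0,0,0]},{"grip":0,"xyz":[0.048,0.003,-0.001],"dr":[0,0,0]},{"grip":0,"xyz":[0.06,0.003,-0.001],"dr":[0,0,0]},{"grip":0,"xyz":[0.072,0.003,-0.001],"dr":[0,0,0]},{"grip":0,"xyz":[0.082,0.003,-0.001],"dr":[0,0,0]},{"grip":0,"xyz":[0.09,0.003,-0.001],"dr":[0,0,0]},{"grip":0,"xyz":[0.096,0.003,-0.001],"dr":[0,0,0]},{"grip":0,"xyz":[0.1,0.003,-0.001],"dr":[0,0,0]},{"grip":0,"xyz":[0.1,0.003,-0.001],"dr":[0,0,0]}]'
python3 -c "
from h import *
snap('wrist','w9');go((.5026,-.1326,.066))
import cv2
a=cv2.imread('pics/w9.png')[160:310,180:380]; cv2.imwrite('pics/c9.png',cv2.resize(a,(800,600),interpolation=cv2.INTER_NEAREST))"
```

```text
time: 9.9
eef_pos: [0.4974, 0.0789, 0.0672]
tcp_rot: [0.694, 0.72, 0.001, -0.001]
contact_force: [-0.6, -0.1, -0.9]
opening: 0.999
xyz [-0.2111 -0.0029  0.0008] dr [ 0.0018 -0.0028  0.0006] at [0.4977 0.0785 0.0674] t 9.95 F [ 0.  -0.4  0. ] op 1.0
```

View pics/c9.png

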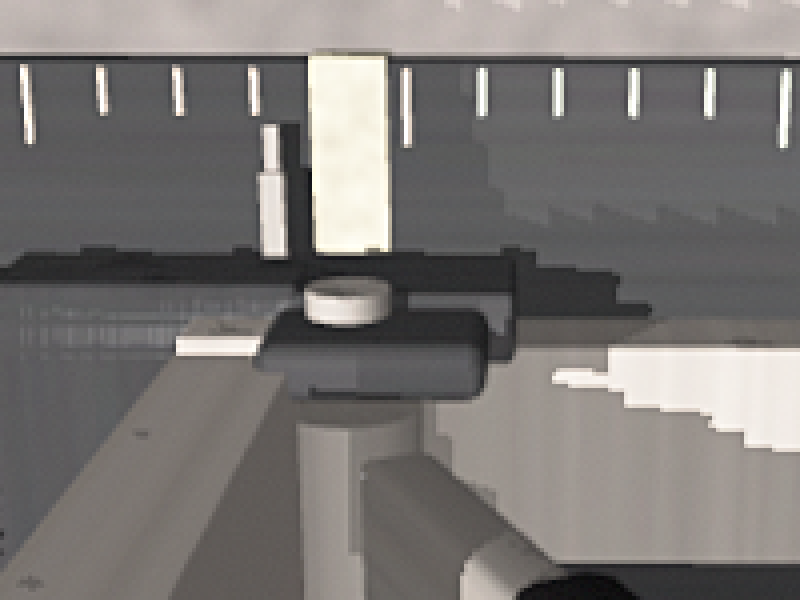

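```bash
python3 -c "
from h import *
gap(ctrl.get_state(),(247.75,192.5),(267.2,192.5))"
```

```text
ptr 0.0262 0.4606 tape 0.036 0.461 gap 0.0098 tcp along 0.0606
```

```bash
python3 -m jog '[{"grip":0,"xyz":[0.004,0,0.001],"dr":[0,0,0]},{"grip":0,"xyz":[0.008,0,0.001],"dr":[0,0,0]},{"grip":0,"xyz":[0.0095,0,0.001],"dr":[0,0,0]},{"grip":0,"xyz":[0.0095,0,0.001],"dr":[0,0,0]},{"grip":0,"xyz":[0.0095,0,0.001],"dr":[0,0,0]}]'
python3 -c "
from h import *
snap('wrist','w10');go((.5026,-.1326,.066));print(ctrl.get_state()['eef_pos']@yv)
import cv2
a=cv2.imread('pics/w10.png')[160:310,180:380]; cv2.imwrite('pics/c10.png',cv2.resize(a,(800,600),interpolation=cv2.INTER_NEAREST))"
```

```text
time: 10.37
eef_pos: [0.497, 0.0874, 0.0661]
tcp_rot: [0.694, 0.72, 0.001, -0.001]
contact_force: [-0.5, -0.5, -1.0]
opening: 1.0
xyz [-0.2201 -0.0021 -0.0007] dr [ 0.0003 -0.0025 -0.0001] at [0.4968 0.0874 0.0659] t 10.42 F [ 0.4 -0.2  0.4] op 0.997
0.0695815944369095
```

View pics/c10.png

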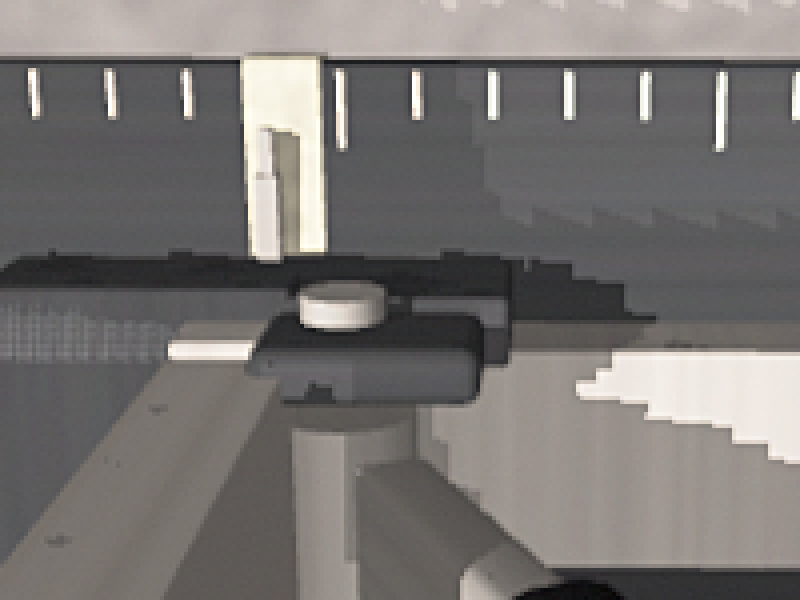

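The pointer tip is at crop x=266 and the tape middle at 284, so it is about 2 mm short. I push 2 mm more, then back the open jaw off and partly close without touching.

```bash
python3 -m jog '[{"grip":0,"xyz":[0.001,0,0],"dr":[0,0,0]},{"grip":0,"xyz":[0.0025,0,0],"dr":[0,0,0]},{"grip":0,"xyz":[0.0025,0,0],"dr":[0,0,0]},{"grip":0,"xyz":[-0.004,0,0],"dr":[0,0,0]},{"grip":0,"xyz":[-0.0125,0,0],"dr":[0,0,0]},{"grip":0.1,"xyz":[-0.0125,0,0],"dr":[0,0,0]},{"grip":0.2,"xyz":[-0.0125,0,0],"dr":[0,0,0]},{"grip":0.25,"xyz":[-0.0125,0,0],"dr":[0,0,0]},{"grip":0.25,"xyz":[-0.0125,0,0],"dr":[0,0,0]},{"grip":0.25,"xyz":[-0.0125,0,0],"dr":[0,0,0]}]' 40
python3 -c "
from h import *
snap('wrist','w11');go((.5026,-.1326,.066));print(ctrl.get_state()['eef_pos']@yv)"
```

```text
time: 11.25
eef_pos: [0.4972, 0.0749, 0.0659]
tcp_rot: [0.694, 0.72, 0.001, -0.001]
contact_force: [0.6, 0.5, 0.1]
opening: 0.755
xyz [-0.2076 -0.0022 -0.0005] dr [ 0.0004 -0.002   0.0003] at [0.4972 0.0749 0.0659] t 11.3 F [-0.2  0.5 -0. ] op 0.754
0.05705218167980746
```

View pics/w11.png

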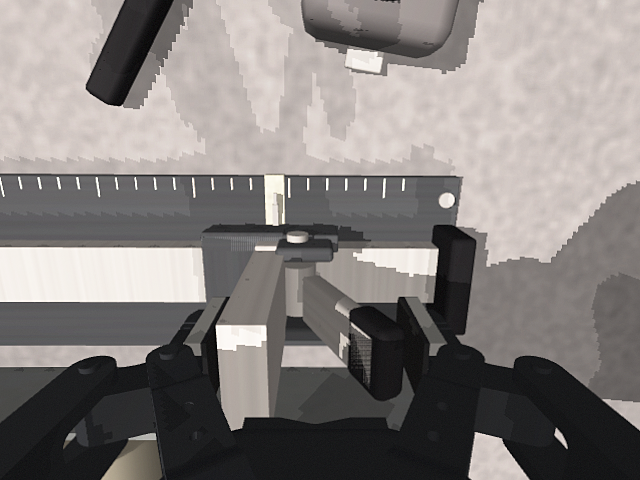

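The pointer, seen at (275,195), is on the tape at (274,195). The pads are just outside the leg and lever. I start closing the lever while shifting the arm to keep the -y pad against the leg.

```bash
python3 -m jog '[{"grip":0.3,"xyz":[0,0,0],"dr":[0,0,0]},{"grip":0.34,"xyz":[0,0,0],"dr":[0,0,0]},{"grip":0.34,"xyz":[0,0,0],"dr":[0,0,0]},{"grip":0.37,"xyz":[-0.001,0,0],"dr":[0,0,0]},{"grip":0.4,"xyz":[-0.0025,0,0],"dr":[0,0,0]},{"grip":0.43,"xyz":[-0.0038,0,0],"dr":[0,0,0]},{"grip":0.46,"xyz":[-0.005,0,0],"dr":[0,0,0]},{"grip":0.46,"xyz":[-0.005,0,0],"dr":[0,0,0]},{"grip":0.46,"xyz":[-0.005,0,0],"dr":[0,0,0]}]' 40
python3 -c "
from h import *
snap('wrist','w12');go((.5026,-.1326,.066));print(ctrl.get_state()['eef_pos']@yv)
import cv2
a=cv2.imread('pics/w12.png')[160:310,180:380]; cv2.imwrite('pics/c12.png',cv2.resize(a,(800,600),interpolation=cv2.INTER_NEAREST))"
```

```text
time: 12.05
eef_pos: [0.4981, 0.0699, 0.0675]
tcp_rot: [0.694, 0.72, 0.001, -0.0]
contact_force: [-3.4, 1.4, 9.9]
opening: 0.54
xyz [-0.2025 -0.0029  0.0012] dr [ 0.0012 -0.0018  0.0004] at [0.4981 0.0699 0.0676] t 12.1 F [-3.5  1.2  9.1] op 0.542
0.05199262545926486
```

View pics/w12.png

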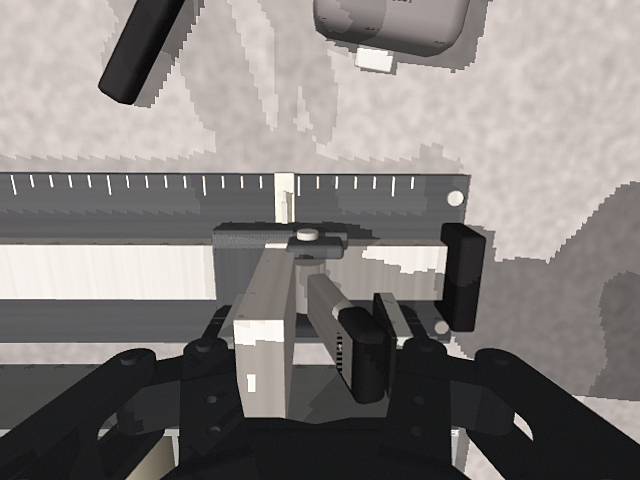

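View pics/c12.png

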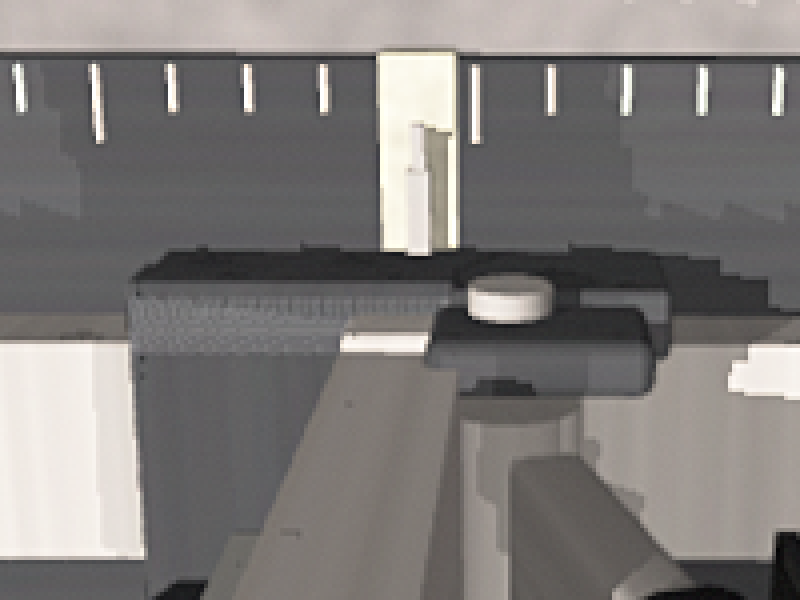

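The pointer is exactly mid-tape (crop x=418 for both) with 46 mm between the pads. I continue closing.

```bash
python3 -m jog '[{"grip":0.49,"xyz":[-0.001,0,0],"dr":[0,0,0]},{"grip":0.52,"xyz":[-0.0025,0,0],"dr":[0,0,0]},{"grip":0.55,"xyz":[-0.0038,0,0],"dr":[0,0,0]},{"grip":0.58,"xyz":[-0.005,0,0],"dr":[0,0,0]},{"grip":0.61,"xyz":[-0.0063,0,0],"dr":[0,0,0]},{"grip":0.64,"xyz":[-0.0077,0,0],"dr":[0,0,0]},{"grip":0.67,"xyz":[-0.009,0,0],"dr":[0,0,0]},{"grip":0.69,"xyz":[-0.0098,0,0],"dr":[0,0,0]},{"grip":0.69,"xyz":[-0.0098,0,0],"dr":[0,0,0]},{"grip":0.69,"xyz":[-0.0098,0,0],"dr":[0,0,0]}]' 60
python3 -c "
from h import *
snap('wrist','w13');go((.5026,-.1326,.066));print(ctrl.get_state()['eef_pos']@yv)
import cv2
a=cv2.imread('pics/w13.png')[160:310,180:380]; cv2.imwrite('pics/c13.png',cv2.resize(a,(800,600),interpolation=cv2.INTER_NEAREST))"
```

```text
time: 12.93
eef_pos: [0.4992, 0.0593, 0.0678]
tcp_rot: [0.694, 0.72, 0.001, 0.001]
contact_force: [-1.9, -1.8, 8.1]
opening: 0.313
xyz [-0.1919 -0.0036  0.0017] dr [ 0.0029 -0.0002  0.0005] at [0.4992 0.0593 0.0678] t 12.98 F [-2.8 -2.1  8.6] op 0.315
0.04139218686503996
```

View pics/w13.png

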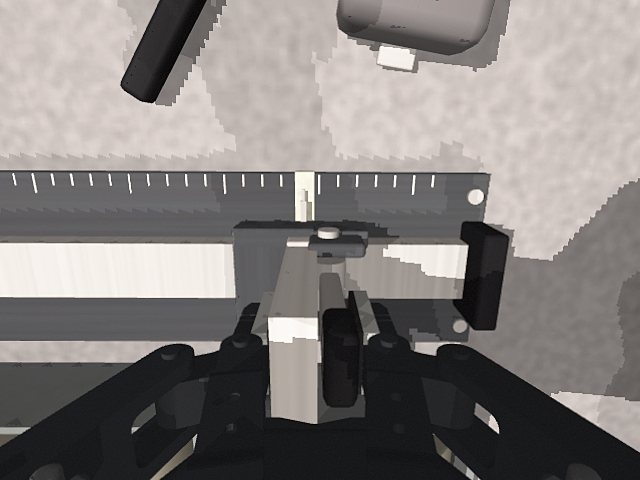

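View pics/c13.png

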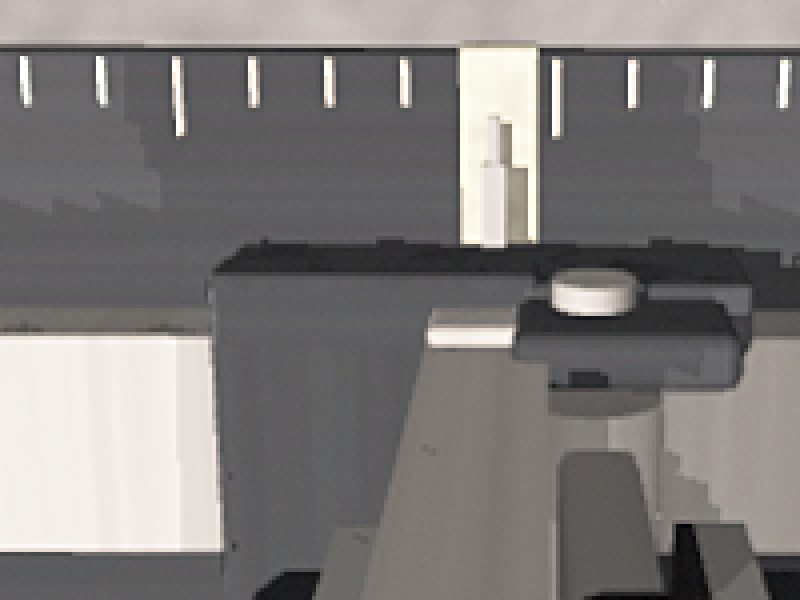

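```bash
python3 -m jog '[{"grip":0.74,"xyz":[0,0,0],"dr":[0,0,0]},{"grip":0.8,"xyz":[0,0,0],"dr":[0,0,0]},{"grip":0.9,"xyz":[0,0,0],"dr":[0,0,0]},{"grip":1,"xyz":[0,0,0],"dr":[0,0,0]},{"grip":1,"xyz":[0,0,0],"dr":[0,0,0]},{"grip":1,"xyz":[0,0,0],"dr":[0,0,0]},{"grip":1,"xyz":[0,0,0],"dr":[0,0,0]},{"grip":1,"xyz":[0,0,0],"dr":[0,0,0]}]' 60
python3 -c "
from h import *
snap('wrist','w14');snap('side','s14');snap('top','t14');go((.5026,-.1326,.066));print(ctrl.get_state()['eef_pos']@yv, ctrl.get_state()['wrist_torque'])
import cv2
a=cv2.imread('pics/w14.png')[160:310,200:400]; cv2.imwrite('pics/c14.png',cv2.resize(a,(800,600),interpolation=cv2.INTER_NEAREST))"
```

```text
time: 13.65
eef_pos: [0.4992, 0.0583, 0.068]
tcp_rot: [0.694, 0.72, 0.0, 0.001]
contact_force: [-3.4, -6.1, 10.5]
opening: 0.282
xyz [-0.1909 -0.0035  0.0023] dr [0.0024 0.0013 0.0002] at [0.4992 0.0583 0.0681] t 13.8 F [-4.1 -7.1 10.2] op 0.285
0.04037348484147534 [-0.66637726  0.55408214 -0.22137227]
```

View pics/c14.png

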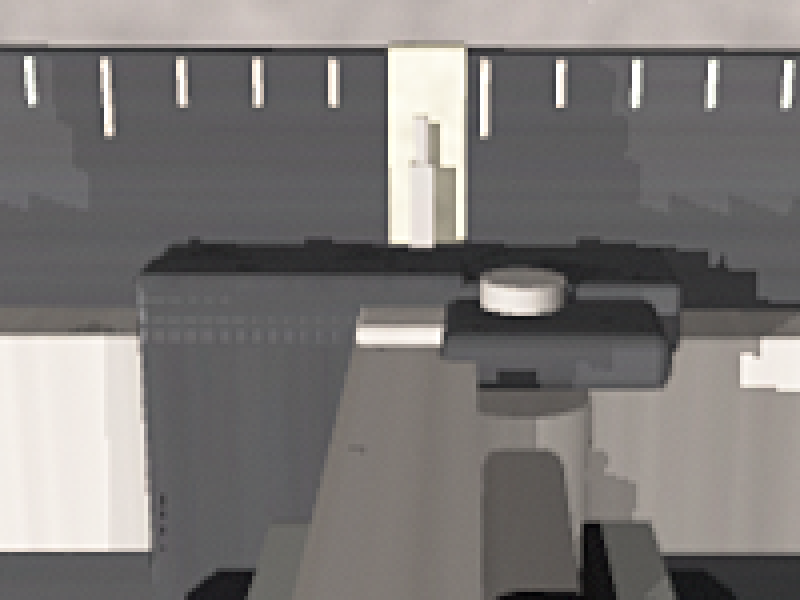

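View pics/s14.png

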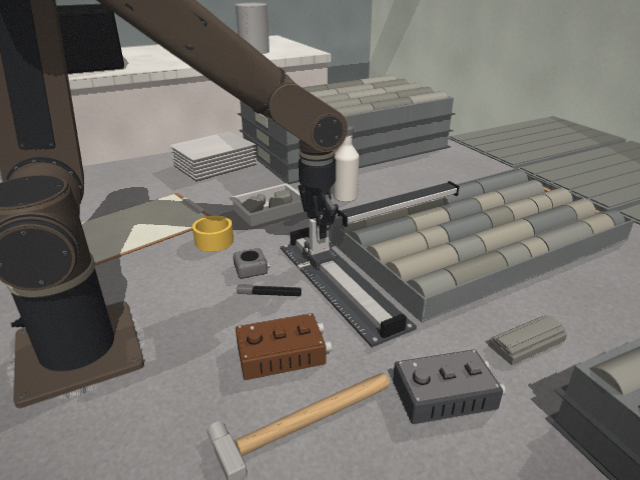

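View pics/w14.png

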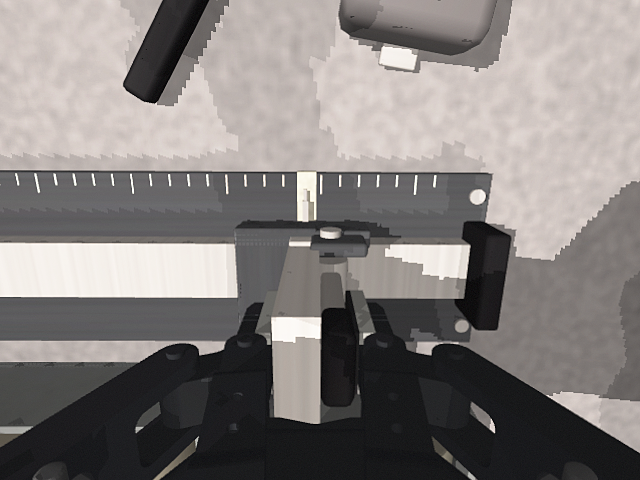

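The pointer is at crop x=421 and the tape middle at 427, so it is about 0.8 mm off and well inside the band. The lever lies flat on the leg. I squeeze a little harder and check that it is steady.

```bash
python3 -m jog '[{"grip":1,"xyz":[0,0,0],"dr":[0,0,0]},{"grip":1,"xyz":[0,0,0],"dr":[0,0,0]},{"grip":1,"xyz":[0,0,0],"dr":[0,0,0]},{"grip":1,"xyz":[0,0,0],"dr":[0,0,0]},{"grip":1,"xyz":[0,0,0],"dr":[0,0,0]},{"grip":1,"xyz":[0,0,0],"dr":[0,0,0]},{"grip":1,"xyz":[0,0,0],"dr":[0,0,0]},{"grip":1,"xyz":[0,0,0],"dr":[0,0,0]}]' 80
python3 -c "
from h import *
snap('wrist','w15');go((.5026,-.1326,.066));print(ctrl.get_state()['eef_pos']@yv)
import cv2
a=cv2.imread('pics/w15.png')[160:310,200:400]; cv2.imwrite('pics/c15.png',cv2.resize(a,(800,600),interpolation=cv2.INTER_NEAREST))
a=cv2.imread('pics/s14.png')[180:300,240:400]; cv2.imwrite('pics/c16.png',cv2.resize(a,(800,600),interpolation=cv2.INTER_NEAREST))"
```

```text
time: 14.47
eef_pos: [0.4992, 0.0581, 0.0682]
tcp_rot: [0.694, 0.72, 0.0, 0.001]
contact_force: [-3.8, -8.8, 9.3]
opening: 0.276
xyz [-0.1907 -0.0035  0.0024] dr [0.0022 0.0016 0.0002] at [0.4992 0.0581 0.0681] t 14.52 F [-4.4 -8.  10. ] op 0.275
0.04015054796119922
```

View pics/c15.png

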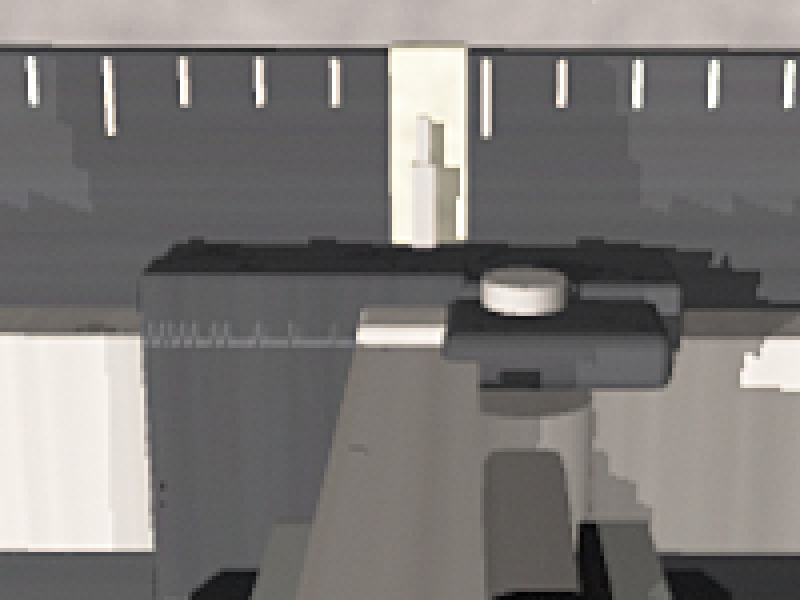

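View pics/c16.png

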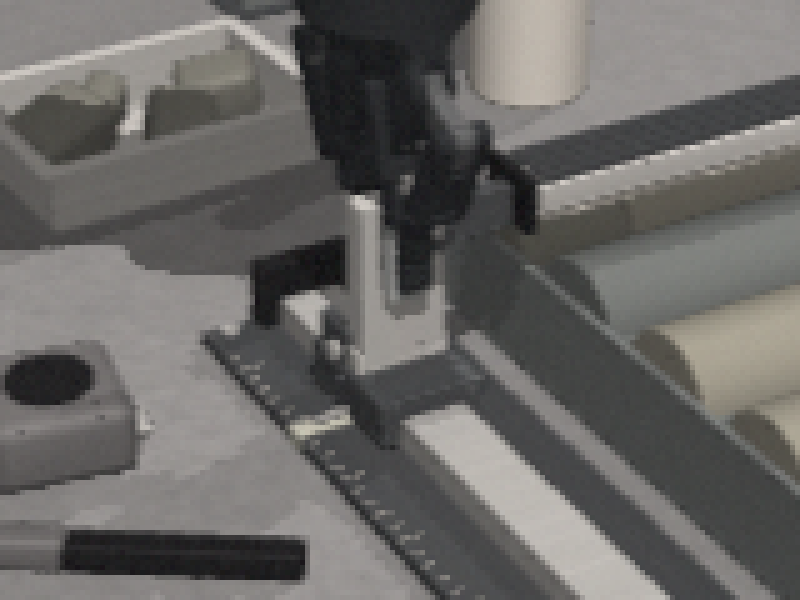

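View pics/t14.png

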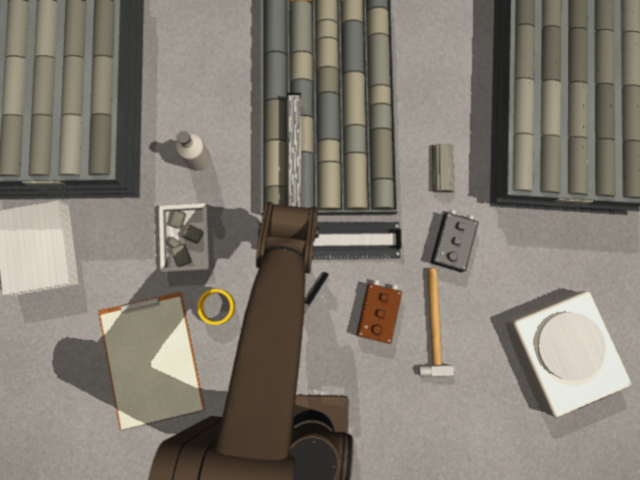

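The pointer is steady at crop x=423 on the tape (390-468). The lever is flat on the leg and nothing else has moved, so I hand in.

```bash
python3 -c "
from plant import ctrl
print(ctrl.sign_off())"
```

```text
the job is handed in; nothing more can be done
None
```

The job was handed in at about 14.5 s with every step done. The arm is still holding the leg and lever squeezed together on the mark.

- **Keys:** I pressed the round power key first, then the full-output key, on the dark unit. Both bottomed out at about 50 mm above the bench, with 22 N and 16 N. The low-output key and the brown look-alike were not touched.
- **Slide and lever:** I slid the leg about 207 mm with the lever open. I then closed the lever in small steps, moving the arm along so the pointer stayed on the tape the whole time.
- **Pointer:** In the last picture it is on the 10 mm tape, about 0.8 mm to the -y side of its middle, and steady.
- **Lever:** It lies flat on the leg under an 80 N grip.
- **Surroundings:** The last top and side views show nothing else on the bench moved.

Two readings do not quite fit. The gripper's opening works out at about 23.5 mm, while leg and lever should be 26 mm thick. It fell only slightly when I raised the grip from 60 to 80 N, so I put it down to give in the pads or the opening scale. The wrist also still showed a steady load of about 14 N, roughly 8 N along the rail and 10 N upward, well below the limits.

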